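# Pole the charging bay's vent flap shut

## Task

Take the hook pole from its rest, drop its hook into the ring eye at the top of the charging bay's open vent flap, and pull the flap shut past its spring catches until it is fully home. With the hook still in the eye, keep up a steady pull of about 15 N for one to two seconds to seat the seal, never loading the eye above 25 N and touching the flap only with the pole. Then unhook, lay the pole back in both forks of its rest as it was, let go, and leave everything else where it is.

Things in the scene. Friction and masses are not known exactly. Their poses are not given: they have to be found in the camera images.
- pole: The hook pole. Origin: centre of its black rubber grip sleeve (110 x 26 x 26 mm, flat sides), near its balance point. The pole is a straight square aluminium tube, 18 x 18 mm, 400 mm long overall, about 0.3 kg, lying loose in its rest, hook pointing down. x runs along the pole towards the hook, z is up as it lies.
- prong (a point): Point on the pole's hook. The pole ends in an 8 mm round steel rod that runs on along the pole's axis and turns straight down 200 mm ahead of the grip centre; this prong reaches to 40 mm below the pole's axis (rounded tip). The point lies on the prong 22 mm below the axis, 18 mm above the tip. Axes as the pole's.
- eye (a point): Centre of the steel ring eye on the flap's front: 23 mm inside diameter, 6 mm wire, 152 mm up the flap from the hinge line and 32 mm in front of its middle plane; axes of the flap. The ring stands out square from the flap but dipped 0.25 rad at its front, so its hole faces roughly up: a prong lowered from above goes in, best with prong level with this centre.
- flap: The vent flap: aluminium panel 196 mm wide, 158 tall, 10 thick between two steel posts, hinged along its bottom edge. Origin: middle of the hinge line, 125 mm above the bench; y along the hinge; z up the panel. Open, it leans 0.45 to 0.7 rad from vertical towards its +x, into the bay; home, 0 to 0.09 rad. The stiff hinge stays where it is left; 1 to 5 N at the eye moves it.
- rest_seat (a point): Where the grip centre belongs when the pole lies in its rest: 64 mm above the bench, midway between two black U forks 230 mm apart on a plywood base 280 x 90 mm. The x axis points along the rest to the hook end, z up. The fork slots are 25 mm wide with flared mouths, the fork tops reach 94 mm above the bench. The base is fixed.
- pack_a: Blue battery pack 85 x 45 x 35 mm lying loose on the bench, origin at the middle of its underside. A bystander.
- pack_b: Blue battery pack 105 x 36 x 30 mm lying loose on the bench, origin at the middle of its underside. A bystander.
- pack_c: Blue battery pack 75 x 40 x 30 mm lying loose on the bench, origin at the middle of its underside. A bystander.
- cup: White plastic cup 76 mm wide, 90 mm tall, standing loose, origin at the middle of its underside. A bystander.
- board: Black and green charging board 85 x 190 mm, 25 mm tall with its sockets, lying loose, origin at the middle of its underside. A bystander.
- driver: Screwdriver lying loose on the bench. A bystander.
- bay: Steel charging bay, fixed, origin on the bench below the hinge line; -x is its front, the way to pull. Posts 300 mm tall, 228 mm apart; other walls to 114 mm. From 0.18 down to 0.12 rad a spring catch in each post resists with 6 to 12 N more at the eye, then snaps. The flap is home where it meets the firm rubber seal pads at the front of the posts: worn, so anywhere from 0 to 0.09 rad.

How it is judged (in metres and radians):
On the way, in this order (a step that is already met when the one before it is completed fails the run):
1. the hook's prong is inside the ring eye with the flap still open (horizontal distance between prong and eye below 0.012 m and distance between prong and eye below 0.02 m and angle between flap's own z axis and vertical above 0.25 rad), for 0.2 s.
2. the flap is fully home and the hook keeps pulling on the eye with 12 to 18 N (about 15 N) (angle between flap's own z axis and vertical below 0.1 rad and horizontal distance between prong and eye below 0.015 m and distance between prong and eye below 0.03 m and contact force between flap and pole between 12 and 18 N), for 0.8 s.
At the end, for the whole second after the job is handed in: The flap is home past its catches (within 0.10 rad of vertical); the pole lies in both forks of its rest, hook end at the same end as before and hook down (grip centre within 35 mm in plan and 8 mm in height of its seat, direction within 0.06 rad) (angle between flap's own z axis and vertical below 0.1 rad and horizontal distance between pole and rest_seat below 0.035 m and z of pole in the frame of rest_seat between -0.008 and 0.008 m and angle between the x axis of pole and the x axis of rest_seat, either way round below 0.06 rad and angle between pole's own z axis and vertical below 0.15 rad and x of prong in the frame of rest_seat above 0.1 m); the robot touches nothing.
It fails at once if the pole loads the flap or its eye with more than 25 N (contact force between flap and pole above 25 N).
It fails at once if the robot itself touches the flap (contact force between any of the fingers, the arm and flap above 0.5 N).
It fails at once if a bystander is pushed more than 20 mm (distance of any of pack_a, pack_b, pack_c, cup, board, driver from where it was at the start of the episode above 0.02 m).
It also fails if it takes over 69 s, if anything falls off the work surface, if the arm or the gripper's body presses on something with over 40 N, if the wrist force passes 120 N, or if a joint passes its speed limit or range.

## Robot

A 7-joint arm with a two-finger parallel gripper is mounted at the origin on the work surface. World frame = base frame: x ahead of the robot, y to its left, z up, the work surface at z = 0. Lengths are in mm, angles in rad, forces in N, time in s.
With the tool pointing down it reaches from about 400 to 850 mm from the base axis. Payload 4.5 kg.
Tool frame: the origin (TCP) lies midway between the tips of the shut fingers; the grasp point (between the pads) lies 19 mm behind it; z points along the fingers, y is the line along which they close (so a half turn about z gives the same grasp; the last joint's range is limited). The gripper opens to 85 mm and grips with 20 to 120 N. Pads are 22 mm wide; open, the fingers measure 114 mm over their backs; the gripper's body (76 mm by 85 mm) begins 54 mm behind the grasp point. The pads swing forward as they close: fully open they stand 13 mm farther back than shut.
Start: joints at [-1.19, 0.689, -0.195, 1.565, 0.157, 0.902, -0.215], TCP at [212.413, 587.822, 231.317] pointing down, gripper open.
Joint ranges: [-3.01, 3.01], [-0.46, 2.08], [-1.47, 1.51], [0.13, 2.56], [-1, 4.14], [0.04, 2.09], [-2.66, 2.66]. Speed limits (rad/s): [2.57, 2.57, 3.14, 3.14, 3.14, 3.14, 3.14].

## Interface

Orientations are given as a rotation vector (axis times angle).
In Python, from cell import * gives the robot as it stands.
- The arm moves only by the tool drive_tool, never from a script. Its argument "motion" is one flat list of numbers, 7 for each row, row after row: the shift along the tool's x, y, z in cm, then the turn, a rotation vector about the tool's x, y, z in degrees, then the finger opening in cm, from 0 to 8.54. A call has 1 to 10 rows; each row shifts and turns the commanded pose from where the row before left it, along the tool's axes as they then stand; what a row does not reach is not made up. A row lasts 1/10 s, in which the tool goes at most 50 mm and 8.59 degrees, less where a joint would pass 70% of its speed; a pose out of reach is approached as far as the arm can. A call with a gripper value outside its range is refused whole. The fingers move at their own pace and stop on an object; "force" is the grip in N (left out, the last holds). Time passes only in rows, so rows that do not move let the fingers close. It gives the time, the measured TCP pose, the force, the opening and the grip force at its end, in the units of the state.
- get_state(): the state, without advancing time (a new reading comes with each control period).
- capture(name): name is "scene" or "top"; returns a dict with "frame" (384x512x3 uint8, red, green, blue), "camera_matrix" (3x3 intrinsics, pixels), "R" (3x3) and "t" (3): a world point X has camera coordinates R X + t. Camera axes: x right, y down, z forward; pixel columns grow to the right and rows downward; lengths in mm; the calibration is good to about 2 mm. A picture is of the moment at which its call begins. There is no depth.
- hand_in(): hands the job in; it is judged then, once.
Trained networks look in the newest picture that a camera, given by its name, has taken for a name from the list of things; names that differ only in an ending like _2 or _b are one class to them, and where a whole thing is asked for, a point or a joint stands for the part that bears it (a point fixed in the world has none). Each returns a list of dicts, best first, with "score" (0 to 1); they miss things now and then, are a little off and sometimes report something else, mostly with a low value. They report only what shows in the picture. A call takes as long as a camera call.
- look_for(query, camera): "position" ([x, y, z] in mm, in world coordinates, good to about 4 mm: the middle of the surface that is visible of it).
- cut_out(query, camera): "pixels" (384x512 bool, what is visible of it).
- place_of(query, camera): "position" ([x, y, z] in mm, in world coordinates, good to about 4 mm: a listed point, or the origin of a listed thing).
The state is a dict: "t": time; "joints": joint angles; "dq": joint speeds; "effort": joint torques, N m; "position": TCP position; "tcp_rot": TCP orientation; "force": force on the tool from outside, world axes, zero at the start; "wrist_torque": the same for the moment, N m; "opening": finger opening in mm; "grasp_force": force on a finger pad.
Only numpy, scipy, OpenCV 4.12 (cv2) and the standard library are available. Lean on these libraries where they do the work, as an engineer would, in place of code of your own. Each camera call takes 0.05 s, during which the arm holds its last target. There are 200 camera calls.

## Working session

There is one attempt and no reset: what is moved stays moved. The work goes in short steps, Python scripts to look and compute and a tool call to move; the robot and the scene stay as the last step left them, time stands still between calls to the robot, and variables do not carry over. Pictures are saved under pics/ and viewed, at most 10 in all, crops included, and the job is handed in when it is done.

Besides the shell and the picture viewer there is one more tool, called after "Call:" as name(argument=value, ...) on one line, values as JSON. drive_tool: Moves the arm, as the interface text tells. Its arguments: {"type":"object","properties":{"motion":{"type":"array"},"force":{"type":"number"}},"required":["motion"]}

```bash
mkdir -p pics; ls; cat > h.py <<'E'
from cell import *
import numpy as np, cv2
from scipy.spatial.transform import Rotation as Ro
def ray(c,u,v):
    K=np.array(c["camera_matrix"]);R=np.array(c["R"]);t=np.array(c["t"]).ravel()
    d=R.T@np.linalg.inv(K)@np.array([u,v,1.]);return -R.T@t,d
def atz(c,u,v,z):
    o,d=ray(c,u,v);return o+d*(z-o[2])/d[2]
def proj(c,X):
    K=np.array(c["camera_matrix"]);R=np.array(c["R"]);t=np.array(c["t"]).ravel()
    p=K@(R@np.array(X,float)+t);return p[:2]/p[2]
def tri(c1,p1,c2,p2):
    o1,d1=ray(c1,*p1);o2,d2=ray(c2,*p2)
    s=np.linalg.lstsq(np.c_[d1,-d2],o2-o1,rcond=None)[0]
    return (o1+d1*s[0]+o2+d2*s[1])/2, np.linalg.norm(o1+d1*s[0]-o2-d2*s[1])
E
python3 - <<'E'
from h import *
np.set_printoptions(precision=1,suppress=True)
for n in("scene","top"):
    c=capture(n);cv2.imwrite(f"pics/{n}0.png",c["frame"][:,:,::-1]);print(n,c["camera_matrix"],c["R"],c["t"])
    for q in("pole","prong","eye","flap","rest_seat","bay","cup","board","driver","pack_a","pack_b","pack_c"):
        print(q,[(round(r["score"],2),np.round(r["position"])) for r in place_of(q,n)[:3]])
s=get_state();print(Ro.from_rotvec(s["tcp_rot"]).as_matrix(),s)
E
```

```text
pics
scene [[466.5   0.  248.4]
 [  0.  466.5 198.1]
 [  0.    0.    1. ]] [[ 0.8  0.6 -0. ]
 [ 0.4 -0.6 -0.7]
 [-0.5  0.6 -0.7]] [-410.7 -100.7 1683.4]
pole [(0.59, array([ 493., -226.,   66.]))]
prong [(0.83, array([472., -26.,  41.]))]
eye [(0.77, array([610., 238., 275.])), (0.53, array([368.,  96.,  -5.]))]
flap [(0.66, array([598., 190., 120.]))]
rest_seat [(0.64, array([ 492., -219.,   60.]))]
bay [(0.73, array([598., 193.,   3.])), (0.45, array([ 751., -229.,   -0.]))]
cup [(0.59, array([312., 308.,   3.]))]
board [(0.57, array([ 302., -252.,   -1.]))]
driver [(0.66, array([ 752., -225.,   -4.])), (0.39, array([ 494., -219.,   62.]))]
pack_a [(0.88, array([ 677., -367.,   -3.])), (0.65, array([368.,  95.,  -4.])), (0.56, array([752., -66.,   2.]))]
pack_b [(0.88, array([ 677., -367.,   -3.])), (0.65, array([368.,  95.,  -4.])), (0.56, array([752., -66.,   2.]))]
pack_c [(0.88, array([ 677., -367.,   -3.])), (0.65, array([368.,  95.,  -4.])), (0.56, array([752., -66.,   2.]))]
top [[384.5   0.  257.1]
 [  0.  384.5 186.5]
 [  0.    0.    1. ]] [[-0.  -1.   0. ]
 [-1.   0.  -0.
[... 745 characters left out ...]
([750., -60.,  -4.]))]
pack_b [(0.94, array([ 679., -364.,   -1.])), (0.6, array([367.,  94.,  -2.])), (0.55, array([750., -60.,  -4.]))]
pack_c [(0.94, array([ 679., -364.,   -1.])), (0.6, array([367.,  94.,  -2.])), (0.55, array([750., -60.,  -4.]))]
[[-0.9  0.3  0. ]
 [ 0.3  0.9  0. ]
 [ 0.   0.  -1. ]] {'t': 1.3, 'joints': array([-1.2,  0.7, -0.2,  1.6,  0.2,  0.9, -0.2]), 'dq': array([-0.,  0.,  0., -0., -0., -0., -0.]), 'effort': array([ -0. , -54. ,  -1.3, -15.9,   0. ,   0. ,  -0. ]), 'position': array([212.4, 587.8, 231.3]), 'tcp_rot': array([-0.5, -3.1, -0. ]), 'force': array([0.2, 0.4, 0.5]), 'wrist_torque': array([-0., -0.,  0.]), 'grasp_force': 0.0, 'opening': 85.46189298664508}
```

```bash
python3 - <<'E'
import cv2
a=cv2.imread("pics/scene0.png");b=cv2.imread("pics/top0.png")
cv2.imwrite("pics/s1.png",cv2.resize(a,(800,600)));cv2.imwrite("pics/t1.png",cv2.resize(b,(800,600)))
E
```

```text
(no output)
```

View pics/s1.png

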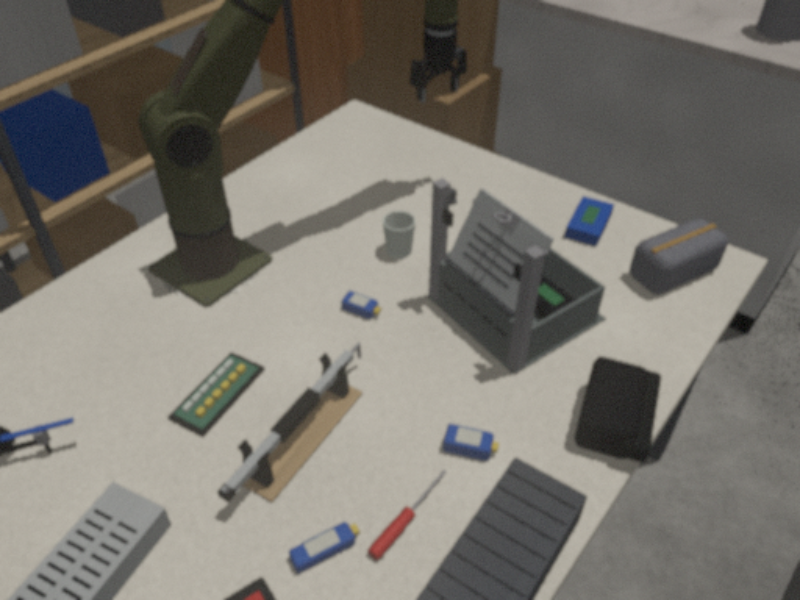

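View pics/t1.png

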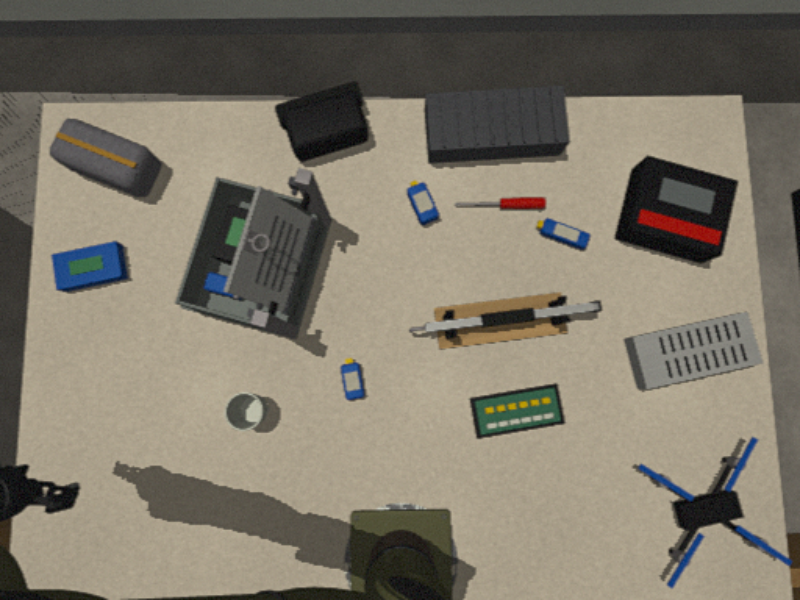

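The scene view shows the pole in its rest, with the grip near (300,410) and the hook end near (355,350). The bay is at (510,270), with the flap leaning back and the ring near (503,215). In the top view the ring is at (260,242), the post tops are at (302,182) and (262,315), and the pole's hook points +y towards the front of the bay. The networks' positions match the picture.

```bash
cat >> h.py <<'E'
np.set_printoptions(precision=2,suppress=True)
def line(c,q,z):
    m=cut_out(q,c)
def yaw(R,ax): return np.degrees(np.arctan2(R[1,ax],R[0,ax]))
def plan(p,y_yaw):
    """world target TCP, wanted yaw (deg) of tool y, tool down; shift in current tool axes after turning about z, cm"""
    s=get_state();R=Ro.from_rotvec(s["tcp_rot"]).as_matrix()
    d=(y_yaw-yaw(R,1)+90)%180-90
    Rn=Ro.from_euler('z',d,degrees=True).as_matrix()@R
    print("TCP",s["position"],"tilt z",R[:,2],"yaw y",yaw(R,1),"turn tool z deg",-d,"shift cm after turn",Rn.T@(np.array(p)-s["position"])/10)
E
sed -i '/^def line/,+1d' h.py
python3 - <<'E'
from h import *
c=capture("top")
s=512/800
P=[atz(c,302*s,182*s,300),atz(c,262*s,315*s,300)];print("posts",P,"mid",(P[0]+P[1])/2,np.linalg.norm(P[0]-P[1]))
d=P[1]-P[0];print("bay x yaw",np.degrees(np.arctan2(d[1],d[0]))-90)
m=cut_out("pole","top")[0]["pixels"];v,u=np.nonzero(m)
X=np.array([atz(c,a,b,72) for a,b in zip(u,v)])[:,:2]
f=cv2.fitLine(X.astype(np.float32),cv2.DIST_HUBER,0,.01,.01).ravel();print(len(u),f,np.degrees(np.arctan2(f[1],f[0])),"x at y=-226",f[2]+f[0]/f[1]*(-226-f[3]),X[:,1].min(),X[:,1].max())
plan([400,50,330],6); plan([492,-226,43],6)
E
```

```text
posts [array([706.65, 158.99, 300.  ]), array([478.39, 223.7 , 300.  ])] mid [592.52 191.35 300.  ] 237.2532514712339
bay x yaw 74.17346824380138
806 [   0.11   -0.99  490.72 -224.19] -83.74284 x at y=-226 490.92352 -418.83751276630824 -25.73127577208398
TCP [212.45 587.82 231.31] tilt z [ 0.  0. -1.] yaw y 70.13100424822666 turn tool z deg 64.13100424822666 shift cm after turn [-55.45  13.03  -9.87]
TCP [212.45 587.82 231.31] tilt z [ 0.  0. -1.] yaw y 70.13100424822666 turn tool z deg 64.13100424822666 shift cm after turn [-83.86  19.29  18.84]
```

Call:
drive_tool(motion=[0,0,-1,0,0,6.4,8.5,0,0,-1,0,0,6.4,8.5,0,0,-1,0,0,6.4,8.5,0,0,-1,0,0,6.4,8.5,0,0,-1,0,0,6.4,8.5,0,0,-1,0,0,6.4,8.5,0,0,-1,0,0,6.4,8.5,0,0,-1,0,0,6.4,8.5,0,0,-1,0,0,6.4,8.5,0,0,-1,0,0,6.4,8.5])

```text
t: 2.4
position: [212.2, 587.8, 331.7]
tcp_rot: [-2.104, -2.332, 0.0]
force: [0.0, 0.2, 0.2]
opening: 85.1
grasp_force: 0.0
```

Call:
drive_tool(motion=[-4.6,1.1,0,0,0,0,8.5,-4.6,1.1,0,0,0,0,8.5,-4.6,1.1,0,0,0,0,8.5,-4.6,1.1,0,0,0,0,8.5,-4.6,1.1,0,0,0,0,8.5,-4.6,1.1,0,0,0,0,8.5,-4.6,1.1,0,0,0,0,8.5,-4.6,1.1,0,0,0,0,8.5,-4.6,1.1,0,0,0,0,8.5,-4.6,1.1,0,0,0,0,8.5])

```text
t: 3.4
position: [371.3, 140.5, 331.6]
tcp_rot: [2.099, 2.337, 0.002]
force: [1.1, 0.8, 0.5]
opening: 85.0
grasp_force: 0.0
```

```bash
python3 - <<'E'
from h import *
plan([491,-226,150],6.2);print(get_state()["joints"],get_state()["t"])
E
```

```text
TCP [371.28 140.52 331.64] tilt z [ 0.  0. -1.] yaw y 6.162151177744252 turn tool z deg -0.03784882225575359 shift cm after turn [-37.74   7.93  18.15]
[-0.64  0.25  0.22  2.06 -0.07  0.84 -0.28] 3.4
```

Call:
drive_tool(motion=[-3.8,0.8,1.0,0,0,0,8.5,-3.8,0.8,1.0,0,0,0,8.5,-3.8,0.8,1.0,0,0,0,8.5,-3.8,0.8,1.0,0,0,0,8.5,-3.8,0.8,2,0,0,0,8.5,-3.8,0.8,2,0,0,0,8.5,-3.8,0.8,2,0,0,0,8.5,-3.8,0.8,2,0,0,0,8.5,-3.7,0.8,2,0,0,0,8.5,-3.7,0.7,2,0,0,0,8.5])

```text
t: 4.4
position: [490.6, -226.6, 170.4]
tcp_rot: [2.099, 2.337, 0.001]
force: [0.3, -0.7, 0.5]
opening: 85.3
grasp_force: 0.0
```

Call:
drive_tool(motion=[0,0,2,0,0,0,8.5,0,0,0,0,0,0,8.5])

```text
t: 4.6
position: [488.2, -225.5, 149.0]
tcp_rot: [-2.099, -2.332, 0.002]
force: [-0.6, 0.6, 0.2]
opening: 85.4
grasp_force: 0.0
```

```bash
python3 - <<'E'
from h import *
plan([491,-226,44],6.2);c=capture("top");print(get_state()["force"],get_state()["t"],place_of("pole","top")[:1],place_of("prong","top")[:1])
cv2.imwrite("pics/t2.png",cv2.resize(c["frame"][130:320,150:430,::-1],None,fx=2.5,fy=2.5))
c=capture("scene");print(place_of("pole","scene")[:1],place_of("prong","scene")[:1])
E
```

```text
TCP [ 488.22 -225.47  149.02] tilt z [-0.  0. -1.] yaw y 6.022279847223549 turn tool z deg -0.1777201527764447 shift cm after turn [-0.11  0.32 10.5 ]
[0.14 0.13 0.55] 4.65 [{'position': [491.7, -223.6, 61.9], 'score': 0.64}] [{'position': [471.5, -21.1, 45.1], 'score': 0.88}]
[{'position': [492.5, -224.4, 64.6], 'score': 0.98}] [{'position': [468.8, -27.8, 43.7], 'score': 0.91}]
```

View pics/t2.png

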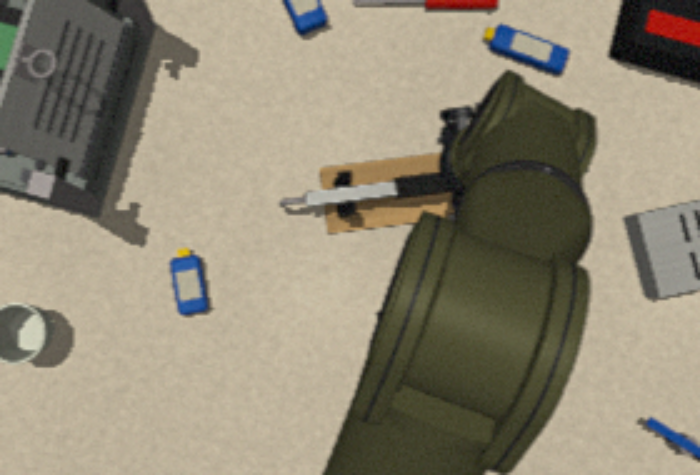

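The arm stands over the pole's grip, with the hook end visible at (290,203) in the crop. Alignment is within a few mm, so I'll go down and grip.

Call:
drive_tool(motion=[0,0.1,1.5,0,0,0,8.5,0,0.1,1.5,0,0,0,8.5,0,0.1,1.5,0,0,0,8.5,0,0,1.5,0,0,0,8.5,0,0,1.5,0,0,0,8.5,0,0,1.5,0,0,0,8.5,0,0,1.0,0,0,0,8.5,0,0,0.5,0,0,0,8.5,0,0,0,0,0,0,8.5])

```text
t: 5.8
position: [492.8, -224.6, 46.2]
tcp_rot: [-2.099, -2.337, -0.0]
force: [0.6, -0.5, 0.1]
opening: 84.7
grasp_force: 0.0
```

Call:
drive_tool(motion=[0,0,0,0,0,0,4,0,0,0,0,0,0,3,0,0,0,0,0,0,2,0,0,0,0,0,0,1.5,0,0,0,0,0,0,1.5,0,0,0,0,0,0,1.5], force=30)

```text
t: 6.4
position: [493.0, -225.0, 46.6]
tcp_rot: [2.099, 2.337, 0.0]
force: [0.0, -0.5, 4.4]
opening: 25.3
grasp_force: 30.5
```

Call:
drive_tool(motion=[0,0,0,0,0,0,1,0,0,0,0,0,0,1,0,0,0,0,0,0,1], force=110)

```text
t: 6.7
position: [493.1, -225.0, 46.9]
tcp_rot: [2.099, 2.336, 0.001]
force: [-1.2, 0.9, 7.0]
opening: 24.6
grasp_force: 108.2
```

Call:
drive_tool(motion=[0,0,-0.5,0,0,0,1,0,0,-1,0,0,0,1,0,0,-2,0,0,0,1,0,0,-2,0,0,0,1,0,0,-2,0,0,0,1,0,0,0,0,0,0,1])

```text
t: 7.3
position: [494.3, -225.6, 123.7]
tcp_rot: [2.097, 2.333, 0.002]
force: [1.0, -0.1, -2.6]
opening: 24.5
grasp_force: 108.1
```

```bash
python3 - <<'E'
from h import *
c=capture("top");s=get_state();print(s);print(place_of("prong","top")[:1],place_of("eye","top")[:1])
c=capture("scene");print(place_of("prong","scene")[:1],place_of("eye","scene")[:1],place_of("pole","scene")[:1])
plan([552-15,47-58,340],74.2-90)
E
```

```text
{'t': 7.35, 'joints': array([ 0.26,  0.75,  0.13,  1.93, -0.2 ,  0.48,  0.65]), 'dq': array([ 0.  ,  0.04, -0.01,  0.02, -0.  , -0.01,  0.  ]), 'effort': array([ -0.  , -52.46,   3.42,  -9.93,   0.03,   0.07,  -0.01]), 'position': array([ 493.5 , -225.15,  122.31]), 'tcp_rot': array([2.1 , 2.34, 0.  ]), 'force': array([ 0.61,  0.04, -2.43]), 'wrist_torque': array([ 0.07, -0.03, -0.03]), 'grasp_force': 108.08842778205872, 'opening': 24.3399041907082}
[{'position': [475.0, -26.0, 121.6], 'score': 0.82}] [{'position': [613.1, 240.7, 273.6], 'score': 0.94}]
[{'position': [474.2, -27.0, 117.4], 'score': 0.81}] [{'position': [608.0, 238.0, 277.5], 'score': 0.76}] [{'position': [491.2, -223.5, 139.5], 'score': 0.56}]
TCP [ 492.22 -224.59  120.34] tilt z [-0.  0. -1.] yaw y 6.132862868807926 turn tool z deg 21.932862868807916 shift cm after turn [ 21.79  -1.54 -21.94]
```

Call:
drive_tool(motion=[0,0,-2,0,0,2.2,1,0,0,-2.1,0,0,2.2,1,0,0,-2.1,0,0,2.2,1,0,0,-2.1,0,0,2.2,1,0,0,-2.1,0,0,2.2,1,0,0,-2.1,0,0,2.2,1,0,0,-2.1,0,0,2.2,1,0,0,-2.1,0,0,2.2,1,0,0,-2.1,0,0,2.2,1,0,0,-2.1,0,0,2.2,1])

```text
t: 8.65
position: [492.3, -224.6, 330.3]
tcp_rot: [-2.507, -1.891, 0.001]
force: [0.8, -0.2, -2.2]
opening: 24.1
grasp_force: 108.2
```

Call:
drive_tool(motion=[2.2,-0.1,0,0,0,0,1,2.2,-0.1,0,0,0,0,1,2.2,-0.2,0,0,0,0,1,2.2,-0.2,0,0,0,0,1,2.2,-0.2,0,0,0,0,1,2.2,-0.2,0,0,0,0,1,2.2,-0.2,0,0,0,0,1,2.2,-0.2,0,0,0,0,1,2.2,-0.2,0,0,0,0,1,2,0,0,0,0,0,1])

```text
t: 9.65
position: [536.5, -9.5, 329.4]
tcp_rot: [-2.505, -1.893, 0.002]
force: [0.4, 0.0, -2.1]
opening: 24.3
grasp_force: 108.3
```

Call:
drive_tool(motion=[2,0,0,0,0,0,1,2,0,0,0,0,0,1,0,0,0,0,0,0,1,0,0,0,0,0,0,1])

```text
t: 10.05
position: [547.4, 27.5, 329.6]
tcp_rot: [-2.506, -1.894, 0.003]
force: [1.0, -0.8, -2.6]
opening: 24.3
grasp_force: 108.2
```

```bash
cat >> h.py <<'E'
def rel():
    """prong and eye by both nets and both cameras; difference in tool axes"""
    s=get_state();R=Ro.from_rotvec(s["tcp_rot"]).as_matrix()
    print("t",s["t"],"TCP",s["position"],"yaw x",yaw(R,0),"F",s["force"],"Ftool",R.T@s["force"])
    out={}
    cs={n:capture(n) for n in("top","scene")}
    for n in cs:
        for q in("prong","eye"):
            r=place_of(q,n)
            if r: out[n,q]=np.array(r[0]["position"]);print(n,q,round(r[0]["score"],2),out[n,q],"px",proj(cs[n],out[n,q]))
    for q in("prong","eye"):
        if ("top",q) in out and ("scene",q) in out:
            out[q],e=tri(cs["top"],proj(cs["top"],out["top",q]),cs["scene"],proj(cs["scene"],out["scene",q]));print("tri",q,out[q],round(e,1))
    if "prong" in out and "eye" in out: print("eye-prong in tool mm",R.T@(out["eye"]-out["prong"]))
    return cs
E
python3 - <<'E'
from h import *
cs=rel()
a=cs["scene"]["frame"][90:230,270:400,::-1];b=cs["top"]["frame"][90:230,105:235,::-1]
cv2.imwrite("pics/c1.png",np.hstack([cv2.resize(x,(400,430),interpolation=cv2.INTER_CUBIC) for x in(a,b)]))
E
```

```text
t 10.05 TCP [547.43  27.54 329.55] yaw x 74.17499271259345 F [ 1.   -0.8  -2.57] Ftool [-0.49  1.18  2.57]
top prong 0.72 [600.7 222.2 327.3] px [166.69 153.13]
top eye 0.95 [610.8 238.7 273.3] px [165.13 154.1 ]
scene prong 0.62 [601.9 216.2 325.4] px [317.11 127.54]
scene eye 0.63 [610.7 236.4 278.6] px [321.97 138.71]
tri prong [600.54 222.14 322.09] 3.5
tri eye [609.9  237.8  277.38] 0.1
eye-prong in tool mm [17.67  4.8  44.69]
```

View pics/c1.png

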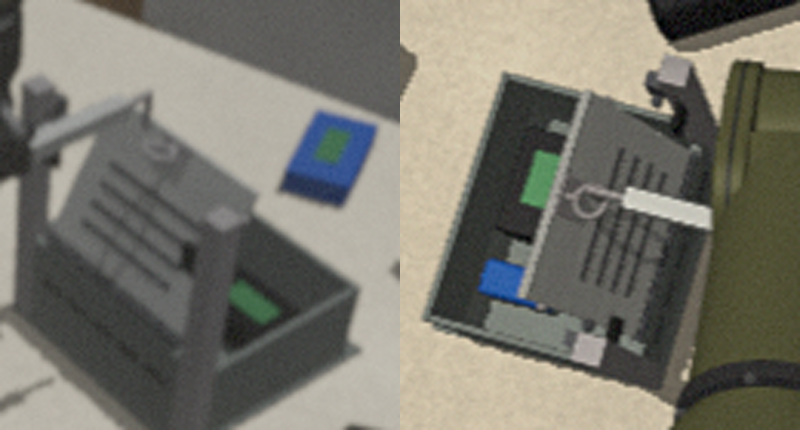

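The scene crop shows the prong at (150,100), above and just short of the ring at (160,150). In the top crop the rod end is at about (568,198) and the ring at (588,200), with parallax between them. I'll shift over the ring and check again from a zoomed crop.

Call:
drive_tool(motion=[1,0.2,0,0,0,0,1,0.9,0.2,0,0,0,0,1,0,0,0,0,0,0,1,0,0,0,0,0,0,1])

```text
t: 10.75
position: [557.1, 45.4, 330.1]
tcp_rot: [-2.506, -1.895, 0.0]
force: [-0.9, -1.0, -2.6]
opening: 24.6
grasp_force: 108.2
```

```bash
python3 - <<'E'
from h import *
cs=rel()
E1=np.array([610.2,238,276.]);print("eye px",{n:proj(cs[n],E1) for n in cs})
s=get_state();R=Ro.from_rotvec(s["tcp_rot"]).as_matrix()
for h in(18,-4,-22): print("kin prong px h",h,{n:proj(cs[n],s["position"]+R@[199,0,-h]) for n in cs})
a=cs["scene"]["frame"][105:165,290:350,::-1];b=cs["top"]["frame"][125:185,135:195,::-1]
cv2.imwrite("pics/c2.png",np.hstack([cv2.resize(x,(400,400),interpolation=cv2.INTER_CUBIC) for x in(a,b)]))
E
```

```text
t 10.75 TCP [557.1   45.42 330.1 ] yaw x 74.2037179389582 F [-0.89 -0.98 -2.57] Ftool [-1.18 -0.59  2.57]
top prong 0.84 [612.3 240.  327.6] px [159.81 148.8 ]
top eye 0.63 [611.5 238.5 277.8] px [164.83 153.47]
scene prong 0.67 [611.8 236.7 328.1] px [324.11 124.6 ]
scene eye 0.65 [607.6 240.5 274.8] px [321.67 138.69]
tri prong [611.57 239.36 326.94] 2.3
tri eye [610.43 237.52 278.31] 2.4
eye-prong in tool mm [-2.08 -0.59 48.63]
eye px {'top': array([165.16, 154.09]), 'scene': array([322.03, 139.1 ])}
kin prong px h 18 {'top': array([159.44, 147.15]), 'scene': array([324.59, 118.67])}
kin prong px h -4 {'top': array([161.52, 149.23]), 'scene': array([323.78, 125.21])}
kin prong px h -22 {'top': array([163.15, 150.85]), 'scene': array([323.13, 130.44])}
```

View pics/c2.png

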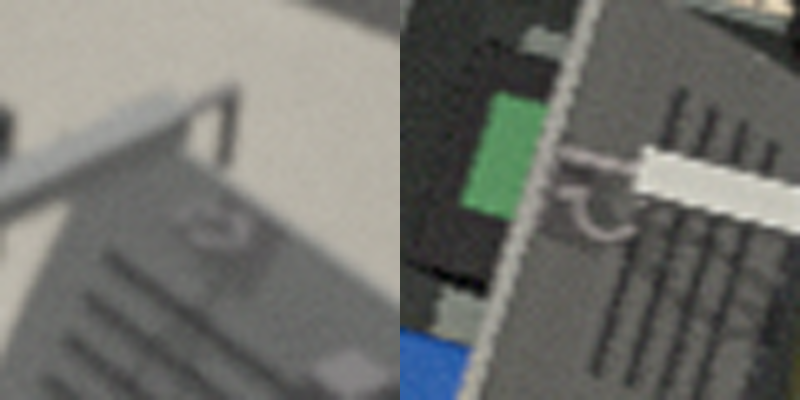

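The hook corner is at (232,88) and the prong tip at (225,165), right above the ring at (212,226) in the scene crop. This matches the kinematics to within 0.7 px, so I'll lower the hook.

Call:
drive_tool(motion=[0,0,1,0,0,0,1,0,0,1,0,0,0,1,0,0,0.5,0,0,0,1,0,0,0.5,0,0,0,1,0,0,0,0,0,0,1])

```text
t: 11.55
position: [556.5, 44.8, 299.3]
tcp_rot: [-2.506, -1.893, 0.002]
force: [-0.1, -0.4, -2.6]
opening: 24.7
grasp_force: 108.2
```

Call:
drive_tool(motion=[0,0,0.3,0,0,0,1,0,0,0.3,0,0,0,1,0,0,0,0,0,0,1])

```text
t: 11.85
position: [556.8, 44.9, 294.0]
tcp_rot: [-2.506, -1.893, 0.001]
force: [0.2, 0.5, -2.7]
opening: 24.4
grasp_force: 108.2
```

Call:
drive_tool(motion=[0,0,0.3,0,0,0,1,0,0,0.3,0,0,0,1,0,0,0,0,0,0,1])

```text
t: 12.15
position: [556.7, 44.9, 287.8]
tcp_rot: [-2.506, -1.893, 0.001]
force: [-0.5, -0.0, -3.8]
opening: 24.7
grasp_force: 108.2
```

Call:
drive_tool(motion=[0,0,0.3,0,0,0,1,0,0,0.3,0,0,0,1,0,0,0.2,0,0,0,1,0,0,0,0,0,0,1,0,0,0,0,0,0,1,0,0,0,0,0,0,1])

```text
t: 12.75
position: [557.1, 44.8, 280.4]
tcp_rot: [2.507, 1.893, 0.001]
force: [-0.1, 0.2, -2.2]
opening: 24.4
grasp_force: 108.2
```

```bash
python3 - <<'E'
from h import *
cs=rel()
a=cs["scene"]["frame"][105:165,290:350,::-1];b=cs["top"]["frame"][125:185,135:195,::-1]
cv2.imwrite("pics/c3.png",np.hstack([cv2.resize(x,(400,400),interpolation=cv2.INTER_CUBIC) for x in(a,b)]))
E
```

```text
t 12.75 TCP [557.14  44.83 280.4 ] yaw x 74.1312704383932 F [-0.13  0.2  -2.23] Ftool [ 0.16 -0.18  2.23]
top prong 0.64 [593.9 192.7 122.7] px [191.05 170.16]
top eye 0.6 [610.4 236.7 274.5] px [165.77 154.13]
scene prong 0.93 [613.2 234.9 280.5] px [322.5  138.74]
scene eye 0.66 [610.2 238.  275.8] px [322.02 139.16]
tri prong [594.24 190.63 288.41] 78.2
tri eye [610.36 236.62 276.5 ] 1.1
eye-prong in tool mm [48.64  2.93 11.92]
```

View pics/c3.png

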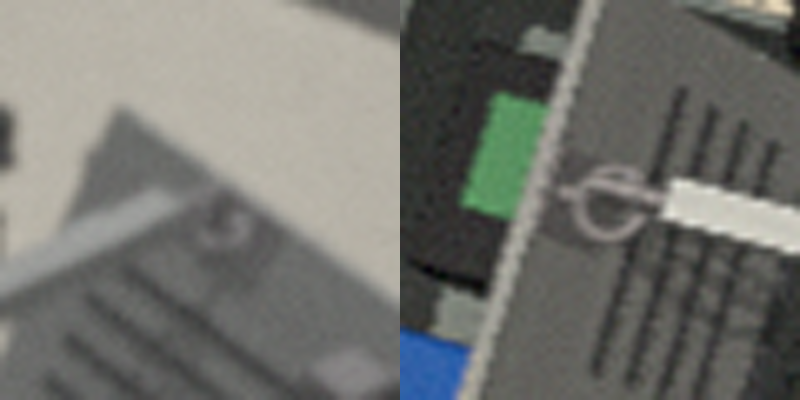

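The rod now crosses the ring: the top crop has the ring centred at (607,203) with the hook corner just inside its far part. There is no vertical contact force, so the hook is in the eye. I'll start pulling.

Call:
drive_tool(motion=[-0.15,0,0,0,0,0,1,-0.15,0,0,0,0,0,1,-0.15,0,0,0,0,0,1,-0.15,0,0,0,0,0,1,-0.15,0,0,0,0,0,1,-0.15,0,0,0,0,0,1,-0.15,0,0,0,0,0,1,-0.15,0,0,0,0,0,1,-0.15,0,0,0,0,0,1,-0.15,0,0,0,0,0,1])

```text
t: 14.05
position: [553.1, 30.9, 280.5]
tcp_rot: [-2.506, -1.894, -0.002]
force: [1.3, 2.4, -0.1]
opening: 24.3
grasp_force: 108.2
```

Call:
drive_tool(motion=[-0.15,0,0,0,0,0,1,-0.15,0,0,0,0,0,1,-0.15,0,0,0,0,0,1,-0.15,0,0,0,0,0,1,-0.15,0,0,0,0,0,1,-0.15,0,0,0,0,0,1,-0.15,0,0,0,0,0,1,-0.15,0,0,0,0,0,1,-0.15,0,0,0,0,0,1,-0.15,0,0,0,0,0,1])

```text
t: 15.05
position: [548.7, 15.9, 280.3]
tcp_rot: [-2.507, -1.894, 0.0]
force: [1.1, 3.7, -0.6]
opening: 24.3
grasp_force: 108.5
```

```bash
python3 - <<'E'
from h import *
cs=rel()
E
```

```text
t 15.05 TCP [548.66  15.87 280.25] yaw x 74.13654354865476 F [ 1.09  3.74 -0.63] Ftool [3.89 0.03 0.63]
top prong 0.71 [604.  209.4 279.1] px [175.49 155.93]
top eye 0.79 [603.2 217.2 278.8] px [172.61 156.29]
scene prong 0.95 [605.3 204.6 277.7] px [314.41 143.61]
scene eye 0.91 [603.1 217.6 281.1] px [316.31 140.18]
tri prong [604.02 209.42 274.63] 2.6
tri eye [602.98 216.98 281.26] 0.9
eye-prong in tool mm [ 6.99 -3.07 -6.64]
```

Call:
drive_tool(motion=[-0.15,0,0,0,0,0,1,-0.15,0,0,0,0,0,1,-0.15,0,0,0,0,0,1,-0.15,0,0,0,0,0,1,-0.15,0,0,0,0,0,1,-0.15,0,0,0,0,0,1,-0.15,0,0,0,0,0,1,-0.15,0,0,0,0,0,1,-0.15,0,0,0,0,0,1,-0.15,0,0,0,0,0,1])

```text
t: 16.35
position: [544.6, 1.4, 280.3]
tcp_rot: [-2.507, -1.894, 0.0]
force: [0.5, 2.3, -1.5]
opening: 24.4
grasp_force: 108.4
```

Call:
drive_tool(motion=[-0.1,0,0,0,0,0,1,-0.1,0,0,0,0,0,1,-0.1,0,0,0,0,0,1,-0.1,0,0,0,0,0,1,-0.1,0,0,0,0,0,1])

```text
t: 16.85
position: [543.3, -3.4, 280.2]
tcp_rot: [-2.507, -1.894, 0.0]
force: [-0.4, 2.6, -2.5]
opening: 24.4
grasp_force: 108.4
```

Call:
drive_tool(motion=[-0.1,0,0,0,0,0,1,-0.1,0,0,0,0,0,1,-0.1,0,0,0,0,0,1,-0.1,0,0,0,0,0,1])

```text
t: 17.25
position: [542.2, -7.2, 280.2]
tcp_rot: [-2.507, -1.894, 0.0]
force: [-0.2, 2.3, -1.2]
opening: 24.4
grasp_force: 108.3
```

Call:
drive_tool(motion=[-0.1,0,0,0,0,0,1,-0.1,0,0,0,0,0,1,-0.1,0,0,0,0,0,1,-0.1,0,0,0,0,0,1])

```text
t: 17.65
position: [541.4, -10.2, 280.2]
tcp_rot: [-2.506, -1.894, -0.002]
force: [0.3, 6.2, -3.7]
opening: 24.2
grasp_force: 108.2
```

Call:
drive_tool(motion=[-0.1,0,0,0,0,0,1,-0.1,0,0,0,0,0,1,-0.1,0,0,0,0,0,1])

```text
t: 17.95
position: [541.2, -11.1, 280.1]
tcp_rot: [-2.503, -1.895, -0.005]
force: [2.6, 9.6, -4.3]
opening: 24.5
grasp_force: 108.0
```

Call:
drive_tool(motion=[-0.1,0,0,0,0,0,1,-0.1,0,0,0,0,0,1])

```text
t: 18.15
position: [541.0, -12.0, 280.1]
tcp_rot: [-2.502, -1.895, -0.007]
force: [2.8, 10.9, -5.4]
opening: 24.3
grasp_force: 108.0
```

Call:
drive_tool(motion=[-0.1,0,0,0,0,0,1,-0.1,0,0,0,0,0,1])

```text
t: 18.35
position: [540.8, -13.1, 280.0]
tcp_rot: [-2.501, -1.896, -0.008]
force: [3.4, 12.2, -5.9]
opening: 24.3
grasp_force: 108.1
```

Call:
drive_tool(motion=[-0.1,0,0,0,0,0,1,-0.1,0,0,0,0,0,1])

```text
t: 18.55
position: [540.2, -14.8, 280.0]
tcp_rot: [-2.501, -1.896, -0.008]
force: [3.7, 11.6, -6.3]
opening: 24.6
grasp_force: 108.1
```

Call:
drive_tool(motion=[-0.1,0,0,0,0,0,1,-0.1,0,0,0,0,0,1])

```text
t: 18.75
position: [539.0, -18.8, 279.9]
tcp_rot: [-2.503, -1.896, -0.004]
force: [1.6, 5.0, -4.6]
opening: 24.6
grasp_force: 108.1
```

Call:
drive_tool(motion=[-0.1,0,0,0,0,0,1,-0.1,0,0,0,0,0,1])

```text
t: 18.95
position: [537.6, -23.4, 280.2]
tcp_rot: [-2.507, -1.893, -0.0]
force: [1.2, 4.9, -3.7]
opening: 24.4
grasp_force: 108.3
```

Call:
drive_tool(motion=[-0.1,0,0,0,0,0,1,-0.1,0,0,0,0,0,1])

```text
t: 19.15
position: [537.7, -23.6, 280.2]
tcp_rot: [-2.505, -1.894, -0.004]
force: [3.1, 7.8, -5.3]
opening: 24.2
grasp_force: 108.2
```

Call:
drive_tool(motion=[-0.1,0,0,0,0,0,1])

```text
t: 19.25
position: [537.7, -23.7, 280.2]
tcp_rot: [-2.504, -1.894, -0.005]
force: [3.6, 9.4, -6.2]
opening: 24.5
grasp_force: 108.1
```

Call:
drive_tool(motion=[-0.1,0,0,0,0,0,1])

```text
t: 19.35
position: [537.7, -23.8, 280.2]
tcp_rot: [-2.503, -1.895, -0.007]
force: [4.3, 10.7, -6.5]
opening: 24.6
grasp_force: 108.1
```

Call:
drive_tool(motion=[-0.1,0,0,0,0,0,1,-0.1,0,0,0,0,0,1])

```text
t: 19.55
position: [537.8, -24.0, 280.0]
tcp_rot: [-2.501, -1.896, -0.01]
force: [5.7, 15.6, -7.2]
opening: 24.1
grasp_force: 108.1
```

Call:
drive_tool(motion=[0,0,0,0,0,0,1])

```text
t: 19.65
position: [537.8, -24.0, 280.0]
tcp_rot: [-2.501, -1.896, -0.01]
force: [3.7, 13.7, -7.3]
opening: 24.4
grasp_force: 108.1
```

Call:
drive_tool(motion=[0.05,0,0,0,0,0,1,0,0,0,0,0,0,1,0,0,0,0,0,0,1])

```text
t: 19.95
position: [537.8, -23.9, 280.1]
tcp_rot: [-2.501, -1.896, -0.009]
force: [5.4, 12.4, -6.0]
opening: 24.6
grasp_force: 108.2
```

Call:
drive_tool(motion=[0,0,0,0,0,0,1,0,0,0,0,0,0,1,0,0,0,0,0,0,1])

```text
t: 20.25
position: [537.8, -23.9, 280.1]
tcp_rot: [-2.501, -1.896, -0.009]
force: [5.4, 12.9, -6.4]
opening: 24.7
grasp_force: 108.2
```

Call:
drive_tool(motion=[0,0,0,0,0,0,1,0,0,0,0,0,0,1,0,0,0,0,0,0,1])

```text
t: 20.55
position: [537.8, -23.9, 280.0]
tcp_rot: [-2.501, -1.896, -0.009]
force: [4.5, 13.3, -6.3]
opening: 24.4
grasp_force: 108.2
```

```bash
python3 - <<'E'
from h import *
cs=rel()
b=cs["top"]["frame"][90:200,110:240,::-1];a=cs["scene"]["frame"][100:210,265:395,::-1]
cv2.imwrite("pics/c4.png",np.hstack([cv2.resize(x,(400,338),interpolation=cv2.INTER_CUBIC) for x in(a,b)]))
E
```

```text
t 20.55 TCP [537.78 -23.95 280.04] yaw x 74.32189742850287 F [ 4.47 13.35 -6.32] Ftool [14.02  0.69  6.41]
top prong 0.55 [590.9 171.4 276.5] px [189.73 160.69]
top eye 0.95 [591.  174.4 280.5] px [188.36 160.37]
scene prong 0.91 [592.5 168.1 280.9] px [303.66 147.3 ]
scene eye 0.7 [593.4 175.2 284.4] px [305.41 145.2 ]
tri prong [590.62 171.19 278.08] 0.1
tri eye [591.69 175.08 283.15] 3.3
eye-prong in tool mm [ 4.07 -0.01 -5.04]
```

View pics/c4.png

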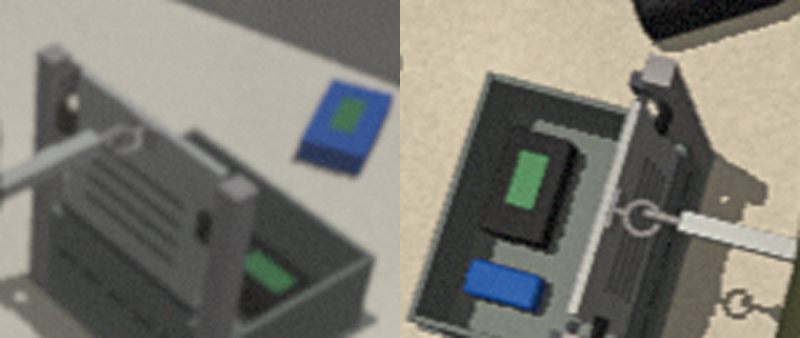

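The flap stands upright between the posts, with the hook in the ring at (640,217) in the top crop. The pull is steady at about 15 N. I'll hold it briefly, then unload.

Call:
drive_tool(motion=[0,0,0,0,0,0,1,0,0,0,0,0,0,1,0,0,0,0,0,0,1,0,0,0,0,0,0,1])

```text
t: 21.25
position: [537.8, -23.9, 280.1]
tcp_rot: [-2.501, -1.896, -0.009]
force: [4.0, 13.1, -6.2]
opening: 24.5
grasp_force: 108.2
```

Call:
drive_tool(motion=[0.15,0,0,0,0,0,1,0.15,0,0,0,0,0,1,0.15,0,0,0,0,0,1,0.15,0,0,0,0,0,1,0,0,0,0,0,0,1])

```text
t: 21.75
position: [537.6, -23.4, 280.3]
tcp_rot: [2.507, 1.893, -0.001]
force: [0.7, 4.4, -3.3]
opening: 24.5
grasp_force: 108.6
```

Call:
drive_tool(motion=[0.1,0,0,0,0,0,1,0.1,0,0,0,0,0,1,0.1,0,0,0,0,0,1,0,0,0,0,0,0,1])

```text
t: 22.15
position: [538.7, -20.6, 280.4]
tcp_rot: [2.507, 1.892, 0.0]
force: [0.3, -0.2, -2.3]
opening: 24.2
grasp_force: 108.6
```

Call:
drive_tool(motion=[0.2,0,0,0,0,0,1,0.2,0,0,0,0,0,1,0,0,0,0,0,0,1,0,0,-0.3,0,0,0,1,0,0,-0.3,0,0,0,1,0,0,-0.3,0,0,0,1,0,0,0,0,0,0,1])

```text
t: 22.85
position: [540.0, -16.4, 289.9]
tcp_rot: [2.506, 1.893, 0.002]
force: [0.1, 0.1, -2.0]
opening: 24.5
grasp_force: 108.6
```

Call:
drive_tool(motion=[0,0,-0.5,0,0,0,1,0,0,-0.5,0,0,0,1,0,0,-0.5,0,0,0,1,0,0,-0.5,0,0,0,1,0,0,-1,0,0,0,1,0,0,-1,0,0,0,1,0,0,0,0,0,0,1])

```text
t: 23.55
position: [540.8, -16.5, 331.2]
tcp_rot: [2.505, 1.892, 0.005]
force: [0.1, -0.3, -2.7]
opening: 24.4
grasp_force: 108.6
```

```bash
python3 - <<'E'
from h import *
cs=rel();plan([493,-225,140],6.15)
E
```

```text
t 23.55 TCP [540.82 -16.47 331.16] yaw x 74.12578925657122 F [ 0.1  -0.27 -2.73] Ftool [-0.24  0.16  2.73]
top prong 0.64 [597.2 178.9 329. ] px [183.44 154.08]
top eye 0.97 [592.6 177.  280. ] px [187.43 159.83]
scene prong 0.81 [596.  173.  324.8] px [306.86 134.26]
scene eye 0.97 [586.4 175.3 282.5] px [303.3 144.8]
tri prong [596.31 177.95 323.06] 5.9
tri eye [589.58 174.39 285.35] 4.8
eye-prong in tool mm [-5.31 -5.64 37.68]
TCP [539.35 -16.18 328.86] tilt z [-0.  0. -1.] yaw y -15.863200891511863 turn tool z deg -22.01320089151187 shift cm after turn [-20.26  -6.83  18.9 ]
```

Call:
drive_tool(motion=[-2.1,0.1,0,0,0,0,1,-2.1,0.1,0,0,0,0,1,-2.1,0.1,0,0,0,0,1,-2.1,0.1,0,0,0,0,1,-2.1,0.1,0,0,0,0,1,-2.1,0.1,0,0,0,0,1,-2.1,0.1,0,0,0,0,1,-2.1,0.1,0,0,0,0,1,-2.1,0.2,0,0,0,0,1,-2.4,0.2,0,0,0,0,1])

```text
t: 24.85
position: [492.7, -224.6, 328.9]
tcp_rot: [-2.505, -1.894, 0.0]
force: [1.0, -0.1, -2.5]
opening: 24.5
grasp_force: 108.7
```

Call:
drive_tool(motion=[0,0,1.7,0,0,-2.2,1,0,0,1.7,0,0,-2.2,1,0,0,1.7,0,0,-2.2,1,0,0,1.7,0,0,-2.2,1,0,0,1.7,0,0,-2.2,1,0,0,1.7,0,0,-2.2,1,0,0,1.7,0,0,-2.2,1,0,0,1.7,0,0,-2.2,1,0,0,1.7,0,0,-2.2,1,0,0,1.7,0,0,-2.2,1])

```text
t: 25.85
position: [493.0, -224.4, 158.4]
tcp_rot: [-2.098, -2.339, -0.0]
force: [-0.2, -0.0, -1.8]
opening: 24.3
grasp_force: 108.7
```

Call:
drive_tool(motion=[0,0,1,0,0,0,1,0,0,1,0,0,0,1,0,0,1,0,0,0,1,0,0,0,0,0,0,1,0,0,0,0,0,0,1,0,0,0,0,0,0,1])

```text
t: 26.45
position: [493.4, -224.6, 129.8]
tcp_rot: [2.099, 2.336, 0.001]
force: [-0.3, 0.2, -1.9]
opening: 24.6
grasp_force: 108.7
```

```bash
python3 - <<'E'
from h import *
cs=rel();plan([493,-225,47],6.15);print(place_of("pole","scene")[:1])
a=cs["scene"]["frame"][200:340,120:260,::-1];b=cs["top"]["frame"][150:250,240:390,::-1]
cv2.imwrite("pics/c5.png",np.hstack([cv2.resize(a,(400,400),interpolation=cv2.INTER_CUBIC),cv2.copyMakeBorder(cv2.resize(b,(400,267),interpolation=cv2.INTER_CUBIC),0,133,0,0,0)]))
E
```

```text
t 26.45 TCP [ 493.36 -224.59  129.79] yaw x 96.12419482178481 F [-0.35  0.17 -1.9 ] Ftool [ 0.2  -0.33  1.9 ]
top prong 0.97 [472.4 -24.2 127.6] px [261.85 208.11]
top eye 0.58 [594.3 177.5 281.5] px [187.16 159.1 ]
scene prong 0.92 [468.7 -25.6 123.5] px [228.11 206.25]
scene eye 0.74 [ 496.1 -223.1  147.4] px [187.6  246.27]
tri prong [471.24 -25.58 125.37] 3.8
tri eye [534.27   3.57 133.08] 427.3
eye-prong in tool mm [22.26 65.78 -7.66]
TCP [ 493.11 -224.44  129.52] tilt z [ 0. -0. -1.] yaw y 6.132691673846781 turn tool z deg -0.01730832615321276 shift cm after turn [-0.05 -0.02  8.25]
[{'position': [495.4, -226.6, 149.4], 'score': 0.9}]
```

View pics/c5.png

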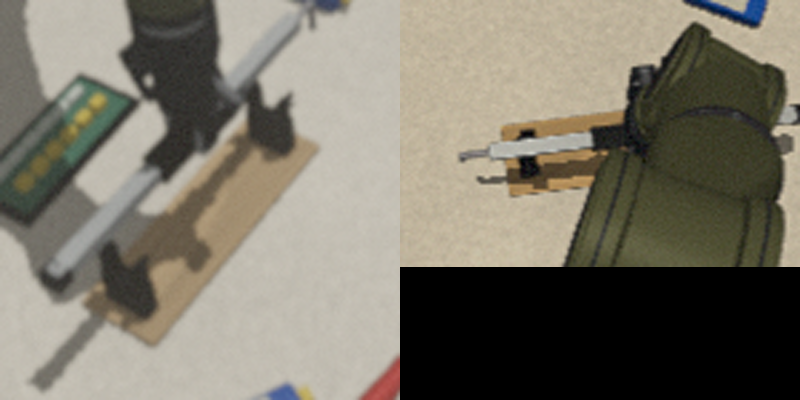

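The pole is held level above both forks (fork tops at (270,100) and (125,270) in the scene crop) and lined up with the rest. I'll lower it 82 mm.

Call:
drive_tool(motion=[0,0,1.5,0,0,0,1,0,0,1.5,0,0,0,1,0,0,1.5,0,0,0,1,0,0,1,0,0,0,1,0,0,1,0,0,0,1,0,0,0.5,0,0,0,1,0,0,0.4,0,0,0,1,0,0,0.4,0,0,0,1,0,0,0,0,0,0,1])

```text
t: 27.7
position: [492.9, -224.3, 51.0]
tcp_rot: [-2.099, -2.337, -0.0]
force: [-0.1, -0.5, -2.6]
opening: 24.4
grasp_force: 108.7
```

Call:
drive_tool(motion=[0,0,0.2,0,0,0,1,0,0,0.2,0,0,0,1,0,0,0,0,0,0,1])

```text
t: 28.0
position: [492.9, -224.4, 47.2]
tcp_rot: [-2.099, -2.337, -0.0]
force: [-1.0, 0.6, -2.0]
opening: 24.3
grasp_force: 108.7
```

Call:
drive_tool(motion=[0,0,0.1,0,0,0,1,0,0,0,0,0,0,1])

```text
t: 28.2
position: [493.0, -224.4, 46.9]
tcp_rot: [2.099, 2.337, 0.0]
force: [-0.9, 0.4, 4.6]
opening: 24.6
grasp_force: 109.8
```

Call:
drive_tool(motion=[0,0,0,0,0,0,3,0,0,0,0,0,0,4,0,0,0,0,0,0,6,0,0,0,0,0,0,8,0,0,0,0,0,0,8.5,0,0,0,0,0,0,8.5,0,0,0,0,0,0,8.5], force=20)

```text
t: 28.9
position: [493.0, -224.4, 46.3]
tcp_rot: [-2.099, -2.337, -0.0]
force: [-0.3, 0.5, 0.2]
opening: 85.0
grasp_force: 0.0
```

Call:
drive_tool(motion=[0,0,-1,0,0,0,8.5,0,0,-1,0,0,0,8.5,0,0,-2,0,0,0,8.5,0,0,-2,0,0,0,8.5,0,0,-3,0,0,0,8.5,0,0,-3,0,0,0,8.5,0,0,-3,0,0,0,8.5,0,0,-3,0,0,0,8.5,0,0,0,0,0,0,8.5])

```text
t: 29.8
position: [495.2, -225.8, 231.1]
tcp_rot: [2.094, 2.33, 0.005]
force: [0.0, -0.3, 0.3]
opening: 84.9
grasp_force: 0.0
```

```bash
python3 - <<'E'
from h import *
cs=rel();print(place_of("pole","scene")[:1],place_of("rest_seat","scene")[:1],place_of("flap","scene")[:1])
a=cs["scene"]["frame"][80:340,120:400,::-1]
cv2.imwrite("pics/c6.png",cv2.resize(a,(640,594),interpolation=cv2.INTER_CUBIC))
E
```

```text
t 29.8 TCP [ 495.25 -225.75  231.09] yaw x 96.10856988450963 F [ 0.03 -0.35  0.33] Ftool [-0.35 -0.01 -0.33]
top prong 0.98 [472.3 -24.4  44.3] px [261.39 210.32]
top eye 0.77 [598.7 175.6 278.7] px [188.06 157.71]
scene prong 0.69 [472.2 -29.3  40.6] px [229.31 226.57]
scene eye 0.7 [590.8 179.6 282.7] px [305.45 144.58]
tri prong [471.53 -25.84  37.49] 3.7
tri eye [595.6  173.12 289.23] 2.0
eye-prong in tool mm [ 183.55  146.6  -251.33]
[{'position': [494.1, -224.9, 62.4], 'score': 0.59}] [{'position': [493.0, -218.9, 62.0], 'score': 0.82}] [{'position': [597.8, 192.4, 122.2], 'score': 0.87}]
```

View pics/c6.png

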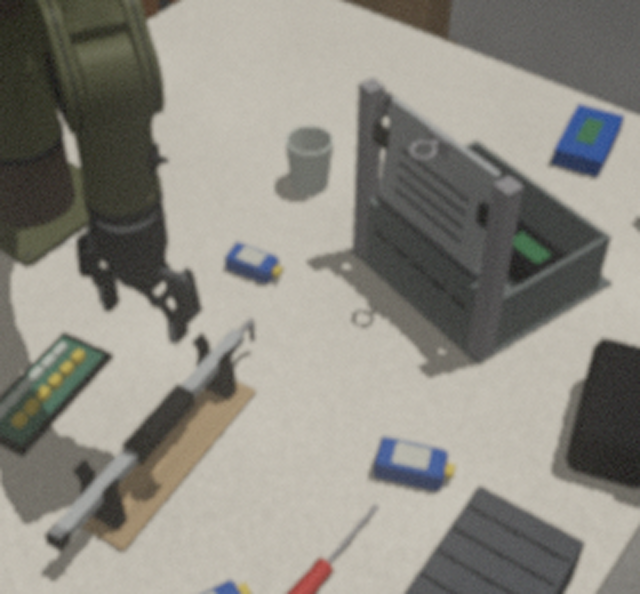

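The pole lies in both forks with its hook down at (248,328). The flap is shut with its ring at (425,150), and nothing else has moved. Handing in.

```bash
python3 -c "
from cell import *
print(hand_in())"
```

```text
the job is handed in; nothing more can be done
None
```

I pulled the flap shut past its catches, held it at about 15 N for roughly 1.5 s, laid the pole back in both forks and let go, and handed the job in at about 30 s; no verdict came back.

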